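# Hang the full tape roll in front of the used one

### The job

Take the full roll of tape out of its wooden cradle and hang it on the two-arm hook of the pegboard stand, in front of the used roll that already hangs there. With the full roll, gently slide the used roll back along the arms until you feel it firm against the rubber backstop, keep a light press on it for a moment, then set the full roll down on the arms behind their upturned ends and let go, so that both rolls hang straight, touching or nearly so; do not knock the used roll off, ram anything, or disturb the other objects.

Things in the scene. Friction and masses are not known exactly. Their poses are not given: they have to be found in the camera images.
- full_roll: full roll of tape: rigid ring, outer diameter 130 mm, 24 mm wide along its axis, bore 50 mm (wall 40 mm); 0.3 kg. Origin at the centre of the bore; y is the ring's axis, z up at the start. Stands on edge in the cradle, centre 71 mm and top of rim 136 mm above the bench. Pinch it across its 24 mm width at the top of the rim, no more than 19 mm deep, to stay clear of the used roll.
- used_roll: used roll of tape: same width (24 mm) and bore (50 mm), outer diameter only 86 mm (wall 18 mm); 0.14 kg. Origin at its centre; y is the ring's axis. Hangs loosely part-way along the hook's arms and slides along them under 2 N. Where it hangs at the start the full roll does not fit between it and the upturned ends: it must be pushed back first.
- stand: table-top pegboard stand, fixed to the bench: upright brown panel 200 mm wide (local x), 12 mm thick, 175 mm high, on a steel foot. Origin on the bench below the middle of the panel's front face; local y points level out of that face, along the hook; z up. The full roll must not strike or load it or its hook with over 25 N.
- hook_end (a point): middle between the ends of the hook's two arms, at local x 0, y 106, z 150 mm of the stand; axes as the stand's. The arms are parallel round steel bars 7 mm thick at x = -10 and +10 mm, axes at z = 150 mm, straight from the panel to y = 102 mm, then bent up to y = 110, z = 162 mm. A hung roll's centre is at z = 131 mm; a roll threads over the ends with its centre at z = 144 mm.
- hook_root (a point): middle between the arms at the panel (stand's x 0, y 0, z 150 mm). Across the arms, behind the used roll, is clamped a dark rubber plate, the backstop, 56 mm wide, z = 108 to 168 mm. Its front face is somewhere from y = 12 to 46 mm: not measured, to be felt. Full roll pressing used roll with 3 to 15 N, held for 0.3 s or so, is firm; over 22 N is ramming. Rolls' faces meet also at threading height.
- cradle: the wooden cradle in which the full roll stands, fixed to the bench: 170 mm long (local x, across the roll's axis), 75 mm wide (local y, along the roll's axis), 28 mm high; the walls stand only beside the lower 28 mm of the roll. Origin at the middle of its underside. Lift the roll straight up at least 40 mm to clear it.
- jar: a bystander: loose glass screw-top jar, 64 mm in diameter, 85 mm high; origin at the centre of its underside. Leave alone.
- can: a bystander: loose aluminium can with a paper label, 56 mm in diameter, 130 mm high; origin at the centre of its underside. Leave alone.
- driver: a bystander: loose screwdriver with a dark wooden handle lying along its x axis. Leave alone.
There are look-alikes about, which are no part of the job. Leave any green or purple look-alike of the used_roll alone.

How it is judged:
On the way, in this order (a step that is already met when the one before it is completed fails the run):
1. the full roll is threaded over the hook's upturned ends (x of full_roll in the frame of stand between -0.012 and 0.012 m and y of full_roll in the frame of stand between 0.042 and 0.115 m and z of full_roll in the frame of stand between 0.125 and 0.155 m).
2. the full roll, around the arms, presses the used roll home against the backstop with more than 3 N for a moment (contact force between full_roll and used_roll above 3 N and x of full_roll in the frame of stand between -0.012 and 0.012 m and y of full_roll in the frame of stand between 0.042 and 0.095 m and z of full_roll in the frame of stand between 0.122 and 0.155 m and x of used_roll in the frame of stand between -0.012 and 0.012 m and y of used_roll in the frame of stand between 0.018 and 0.07 m), for 0.1 s.
At the end, for the whole second after the job is handed in: Both rolls hang at rest on both arms: centres within 12 mm of the hook's middle, 9 mm of hanging height, axes within 0.12 rad of the hook's; full roll's centre 42 to 90 mm from the panel (behind the upturned ends), used roll's 20 to 70 mm; centres at most 29 mm apart along the axis (x of full_roll in the frame of stand between -0.012 and 0.012 m and y of full_roll in the frame of stand between 0.042 and 0.09 m and z of full_roll in the frame of stand between 0.122 and 0.139 m and angle between the y axis of each of full_roll, used_roll and the y axis of stand, either way round below 0.12 rad and x of used_roll in the frame of stand between -0.012 and 0.012 m and y of used_roll in the frame of stand between 0.018 and 0.07 m and z of used_roll in the frame of stand between 0.122 and 0.139 m and y of full_roll in the frame of used_roll between 0.02 and 0.029 m and linear speed of each of full_roll, used_roll below 0.02 m/s); the robot touches nothing.
It fails at once if the full roll rammed the used roll with more than 22 N (contact force between full_roll and used_roll above 22 N).
It fails at once if the full roll struck or loaded the stand with more than 25 N (contact force between full_roll and stand above 25 N).
It fails at once if the used roll was knocked off or lifted off the arms (z of used_roll in the frame of stand below 0.112 m or z of used_roll in the frame of stand above 0.148 m).
It fails at once if the jar, the can or the screwdriver was disturbed (distance of any of jar, can, driver from where it was at the start of the episode above 0.02 m).
It also fails if it takes over 51 s, if anything falls off the work surface, if the arm or the gripper's body presses on something with over 40 N, if the wrist force passes 120 N, or if a joint passes its speed limit or range.

### The arm

A 6-joint arm with a two-finger parallel gripper is mounted at the origin on the work surface. World frame = base frame: x ahead of the robot, y to its left, z up, the work surface at z = 0. Lengths are in m, angles in rad, forces in N, time in s.
With the tool pointing down it reaches from about 0.375 to 0.9 m from the base axis. Payload 3.1 kg.
Tool frame: the origin (TCP) lies on the centre line of the jaws, within the pads' length; the fingertips stand 19 mm ahead of it and the grasp point (between the pads) is the TCP; y points along the fingers, x is the direction in which the jaws open and shut, and the axes are right-handed (so a half turn about y gives the same grasp; the last joint's range is limited). The gripper opens to 85 mm and grips with 20 to 120 N. Pads are 22 mm wide; open, the fingers measure 114 mm over their backs; the gripper's body (76 mm by 85 mm) begins 54 mm behind the grasp point. The pads swing forward as they close: fully open they stand 13 mm farther back than shut.
Start: joints at [-1.435, 0.527, 1.433, -0, 1.181, -0.178], TCP at [0.193, -0.594, 0.25] pointing down, gripper open.
Joint ranges: [-3.08, 3.08], [-0.75, 2.2], [0.22, 2.44], [-1.43, 4.57], [0, 2.65], [-2.85, 2.85]. Speed limits (rad/s): [2.79, 2.79, 3.14, 3.14, 3.14, 3.14].

### API

Orientations are given as a unit quaternion [x, y, z, w].
In Python, from station import * gives the robot as it stands.
- The arm moves only by the tool step_arm, never from a script. Its argument "moves" is a list of rows, each a list of 7 numbers: the turn, a rotation vector about the tool's x, y, z in rad, then the shift along the tool's x, y, z in cm, then the closure, from -1 (fully open) to 1 (shut). A call has 1 to 12 rows; each row is the pose to reach, as a shift and turn from the pose measured when the call began, along the tool's axes at that moment; what a row does not reach only later rows make up. A row lasts 1/8 s, in which the tool goes at most 62.5 mm and 10.7 degrees, less where a joint would pass 70% of its speed; a pose out of reach is approached as far as the arm can. A call with a gripper value outside its range is refused whole. The fingers move at their own pace and stop on an object; "grip_force" is the grip in N (left out, the last holds). Time passes only in rows, so rows that repeat a pose let the fingers close. It gives the time, the measured TCP pose, the force and the opening at its end, in the units of the state.
- sense(): the state, without advancing time (a new reading comes with each control period).
- snapshot(name): name is "side" or "top" or "wrist"; returns a dict with "frame" (420x560x3 uint8, red, green, blue), "z_map" (420x560 float32, m along the optical axis (not along the pixel's ray), 0 where there is no reading), "vfov" (degrees; the focal length in pixels is half the picture's height over the tangent of half this angle, whatever the lens; pixels are square), "cx", "cy" (the principal point, pixels), "xyz" and "orientation" of the camera in the world. Camera axes: x right, y down, z forward; pixel columns grow to the right and rows downward; lengths in m; the calibration is good to about 2 mm. A picture is of the moment at which its call begins.
- sign_off(): hands the job in, once; it reports no verdict.
The state is a dict: "t": time; "q": joint angles; "qd": joint speeds; "tau": joint torques, N m; "tcp_pos": TCP position; "tool_rot": TCP orientation; "force": force on the tool from outside, world axes, zero at the start; "ft_torque": the same for the moment, N m; "finger_gap": opening from 0.0 (shut) to 1.0 (fully open).
Only numpy, scipy, OpenCV 4.12 (cv2) and the standard library are available. Lean on these libraries where they do the work, as an engineer would, in place of code of your own. Each camera call takes 0.05 s, during which the arm holds its last target.

## Working session

There is one attempt and no reset: what is moved stays moved. The work goes in short steps, Python scripts to look and compute and a tool call to move; the robot and the scene stay as the last step left them, time stands still between calls to the robot, and variables do not carry over. Pictures are saved under pics/ and viewed, and the job is handed in when it is done.

Besides the shell and the picture viewer there is one more tool, called after ">>>" as name(argument=value, ...) on one line, values as JSON. step_arm: Moves the arm, as the interface text tells. Its arguments: {"type":"object","properties":{"moves":{"type":"array","items":{"type":"array","items":{"type":"number"}}},"grip_force":{"type":"number"}},"required":["moves"]}

```bash
mkdir -p pics; cat > h.py <<'E'
from station import *
import numpy as np, cv2
from scipy.spatial.transform import Rotation as R
def cam(n,s=None,save=None):
    s=s or snapshot(n)
    if save: cv2.imwrite(save,cv2.cvtColor(s['frame'],cv2.COLOR_RGB2BGR))
    return s
def cloud(s):
    z=s['z_map'];h,w=z.shape;f=h/2/np.tan(np.radians(s['vfov'])/2)
    v,u=np.mgrid[:h,:w]
    p=np.stack([(u-s['cx'])/f*z,(v-s['cy'])/f*z,z],-1)
    P=p@R.from_quat(s['orientation']).as_matrix().T+np.array(s['xyz'])
    P[z==0]=np.nan
    return P
E
python3 - <<'E'
from h import *
import pickle
print(sense())
d={}
for n in ('side','top','wrist'):
    d[n]=cam(n,save=f'pics/{n}0.png'); print(n,d[n]['xyz'],d[n]['orientation'],d[n]['vfov'],d[n]['cx'],d[n]['cy'])
pickle.dump(d,open('d0.pkl','wb'))
E
```

```text
{'t': 0.0, 'q': array([-1.43549922e+00,  5.28473911e-01,  1.43393700e+00,  2.07813513e-05,
        1.18140454e+00, -1.78501520e-01]), 'qd': array([-0.00046285, -0.00040607, -0.00113538, -0.00012333,  0.00116928,
       -0.00072569]), 'tau': array([ 4.35097800e-04, -4.42346728e+01, -1.78024793e+01, -2.47115258e-04,
        8.23646929e-03,  4.20457440e-06]), 'tcp_pos': array([ 0.19285838, -0.59377053,  0.24931779]), 'tool_rot': array([-0.57141218,  0.41627075, -0.41519343,  0.57255672]), 'force': array([-1.42181527, -0.70993582,  0.30819745]), 'ft_torque': array([ 0.03882532, -0.0188893 , -0.01701457]), 'finger_gap': 0.9988037979364951}
side [0.50755487 0.89411117 0.73723925] [-0.03290311  0.89014906 -0.45420032  0.01594079] 49.33445576886766 279.1527528428428 204.9601923292333
top [0.37860735 0.0100087  1.43191979] [ 0.71433139 -0.69678585  0.05112802 -0.04007569] 45.5026881350502 280.06683272307583 213.5093455656226
wrist [ 0.26984199 -0.56951916  0.37253331] [ 0.79857949 -0.58077365 -0.09382168  0.12716235] 67.38164646890002 280.23008224139454 209.03736908872625
```

View pics/side0.png

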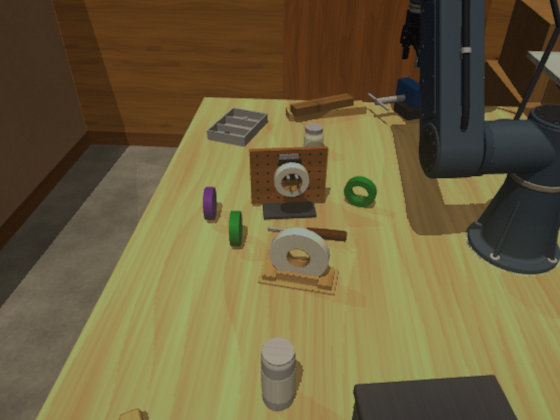

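View pics/top0.png

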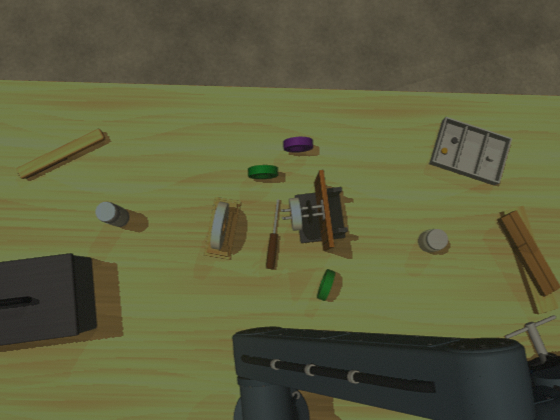

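View pics/wrist0.png

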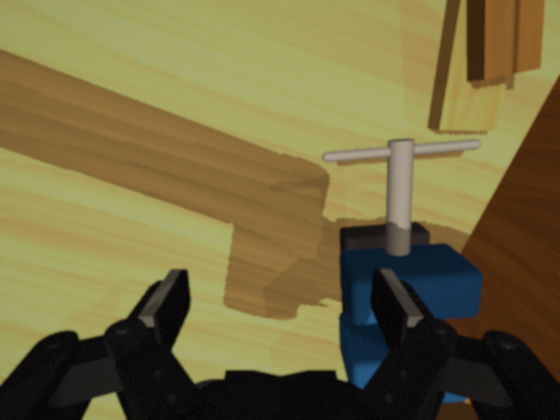

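The full roll (white ring in the cradle) is at side (300,253) and top (219,226). The white used roll hangs on the hook at side (291,180) and top (295,212). The green rings (side (236,228) and (360,191)) and the purple ring (side (210,203)) are look-alikes on the bench. The jar and can are at side (314,137) and (278,375), and the driver at (310,233). Next I'll enlarge and measure.

```bash
python3 - <<'E'
from h import *
import pickle
d=pickle.load(open('d0.pkl','rb'))
a=d['top']['frame'][160:270,180:360]; b=d['side']['frame'][130:300,220:390]
a=cv2.resize(a,(800,489),interpolation=cv2.INTER_CUBIC); b=cv2.resize(b,(600,600),interpolation=cv2.INTER_CUBIC)
cv2.imwrite('pics/ct.png',a[...,::-1]);cv2.imwrite('pics/cs.png',b[...,::-1])
T=cloud(d['top']);S=cloud(d['side'])
def pr(P,pts):
    for u,v in pts: print((u,v),np.round(P[v,u],4))
print('top');pr(T,[(219,226),(219,210),(219,240),(295,212),(322,190),(328,230),(434,240),(112,213),(273,250),(205,260)])
print('side');pr(S,[(300,235),(275,250),(322,250),(291,166),(260,160),(320,160),(289,160)])
E
```

```text
top
(219, 226) [0.5102 0.1494 0.1361]
(219, 210) [0.5536 0.1523 0.1249]
(219, 240) [0.4749 0.1495 0.1217]
(295, 212) [ 0.547  -0.0455  0.1741]
(322, 190) [ 0.6047 -0.1129  0.178 ]
(328, 230) [ 0.503  -0.1295  0.1768]
(434, 240) [ 0.4919 -0.4264  0.0886]
(112, 213) [0.5375 0.429  0.1322]
(273, 250) [0.4576 0.0075 0.0277]
(205, 260) [0.4259 0.1996 0.0025]
side
(300, 235) [0.5169 0.1655 0.1335]
(275, 250) [0.5697 0.1547 0.0793]
(322, 250) [0.4699 0.173  0.1021]
(291, 166) [ 0.5468 -0.0377  0.1757]
(260, 160) [ 0.6288 -0.107   0.1481]
(320, 160) [ 0.4764 -0.1309  0.1408]
(289, 160) [ 0.5539 -0.0828  0.1655]
```

View pics/ct.png

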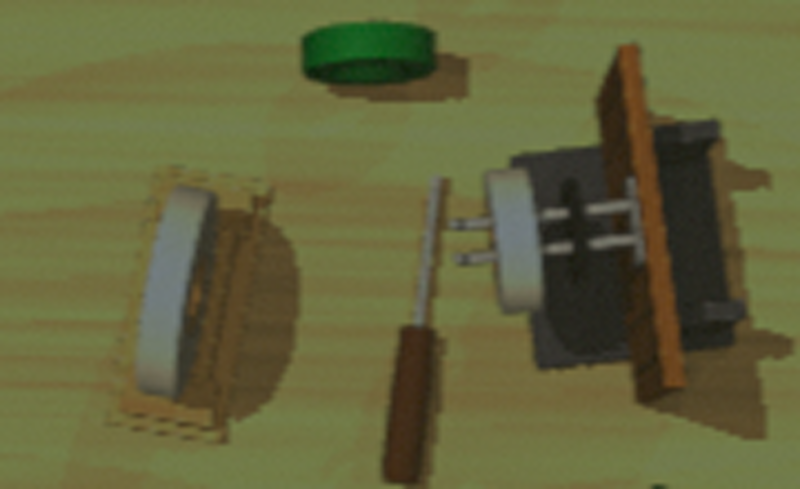

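View pics/cs.png

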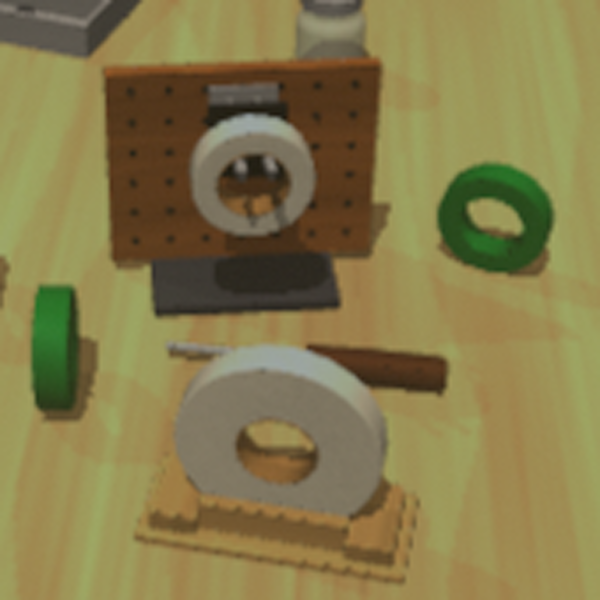

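```bash
python3 - <<'E'
from h import *
import pickle
d=pickle.load(open('d0.pkl','rb'))
T=cloud(d['top']);S=cloud(d['side'])
def plane(P,it=5,tol=0.004):
    P=P[~np.isnan(P).any(1)];m=np.ones(len(P),bool)
    for _ in range(it):
        c=np.median(P[m],0) if _==0 else P[m].mean(0);n=np.linalg.svd(P[m]-c,full_matrices=False)[2][2]
        r=(P-c)@n;m=abs(r)<tol
    return c,n*np.sign(n[1]),m.sum(),r[m].std()
def box(P,lo,hi):
    Q=P.reshape(-1,3);return Q[((Q>lo)&(Q<hi)).all(1)]
# panel front
Q=np.concatenate([S[152:200,252:272].reshape(-1,3),S[152:200,312:325].reshape(-1,3)])
c,n,k,s=plane(Q);print('panel',c,n,k,s,'yaw',np.arctan2(-n[0],n[1]))
# panel top edge from top cam
q=box(T,[.4,-.2,.170],[.7,-.08,.185]);xy=q[:,:2]
m=xy.mean(0);V=np.linalg.svd(xy-m,full_matrices=False)[2][0];l=(xy-m)@V
print('ptop',len(q),q[:,2].mean(),m,V,np.arctan2(V[1],V[0]),np.ptp(l),'mid',m+V*(l.max()+l.min())/2, 'thick',np.ptp((xy-m)@[-V[1],V[0]]))
# full roll face
Q=box(S,[.42,.12,.05],[.6,.2,.13]);c,n,k,s=plane(Q);print('face',c,n,k,s,'yaw',np.arctan2(-n[0],n[1]))
# outer circle edges from side cam
for nm,P in (('S',S),('T',T)):
    q=box(P,[.42,.11,.045],[.6,.2,.15]);print(nm,len(q),q.min(0),q.max(0))
q=box(T,[.42,.11,.075],[.6,.2,.15]);print('rollT',q.mean(0))
q2=box(T,[.42,.11,.128],[.6,.2,.15]);print('rolltop',len(q2),q2.mean(0),q2.min(0),q2.max(0))
m=q2[:,:2].mean(0);V=np.linalg.svd(q2[:,:2]-m,full_matrices=False)[2][0];print('yaw',np.arctan2(V[1],V[0]),np.ptp((q2[:,:2]-m)@V),np.ptp((q2[:,:2]-m)@[-V[1],V[0]]))
# used
q3=box(T,[.48,-.08,.150],[.6,-.02,.18]);print('usedT',len(q3),q3.mean(0),q3.min(0),q3.max(0))
Q=box(S,[.48,-.06,.09],[.6,-.015,.18]);c,n,k,s=plane(Q);print('usedface',c,n,k,s,'yaw',np.arctan2(-n[0],n[1]))
E
```

```text
panel [ 0.56862752 -0.1189737   0.0963224 ] [-0.14641342  0.9892219  -0.00177411] 1516 0.001763692510654699 yaw 0.14694186837893308
ptop 389 0.17522984296662344 [ 0.55843976 -0.12412308] [-0.98919587 -0.14659993] -2.9944624729457896 0.19855478981830987 mid [ 0.55901409 -0.12403797] thick 0.05155107430502007
face [0.51740691 0.16478383 0.09169358] [0.14933685 0.9887841  0.00212297] 1237 0.001322067277328431 yaw -0.1498979076160878
S 1878 [0.45326728 0.13468069 0.04500096] [0.58284446 0.17631565 0.13746372]
T 576 [0.45418262 0.13304593 0.04555776] [0.5807254  0.17330287 0.14020911]
rollT [0.51549    0.15210116 0.11972342]
rolltop 200 [0.51840034 0.15361056 0.1336697 ] [0.48470869 0.1381544  0.12808782] [0.55831104 0.16800642 0.14020911]
yaw 2.9727258776692387 0.072503399161541 0.024370182387223237
usedT 359 [ 0.54728814 -0.04908882  0.16473808] [ 0.5085557  -0.07987587  0.15019462] [ 0.58652569 -0.02052762  0.17845378]
usedface [ 0.5443018  -0.03789819  0.13504631] [-1.44565404e-01  9.89495058e-01 -6.11598400e-04] 581 0.0017595217040110884 yaw 0.14507377578894998
```

```bash
cat >> h.py <<'E'
def target(ax):  # tool x along ax (level), y down
    x=np.array([ax[0],ax[1],0.]);x/=np.linalg.norm(x);y=np.array([0,0,-1.]);return R.from_matrix(np.stack([x,y,np.cross(x,y)],1))
def rel(Rt,p,s=None):
    s=s or sense();R0=R.from_quat(s['tool_rot']);return (R0.inv()*Rt).as_rotvec(),R0.inv().apply(np.array(p)-s['tcp_pos'])*100
E
python3 - <<'E'
from h import *
s=sense();print(R.from_quat(s['tool_rot']).as_matrix().round(3))
for sg in (1,-1):
    rv,t=rel(target(np.array([.149,.989])*sg),[.518,.153,.29]);print(rv.round(3),t.round(2))
E
```

```text
[[ 0.309 -0.     0.951]
 [-0.951  0.002  0.309]
 [-0.002 -1.     0.   ]]
[-2.000e-03 -2.678e+00 -0.000e+00] [-61.02  -3.93  53.98]
[ 0.     0.463 -0.002] [-61.02  -3.93  53.98]
```

>>> step_arm(moves=[[0,0.03,0,-4,-0.6,3.6,-1],[0,0.06,0,-8,-1.2,7.2,-1],[0,0.1,0,-12.5,-1.8,11,-1],[0,0.14,0,-17,-2.4,15,-1],[0,0.18,0,-21.5,-3,19,-1],[0,0.22,0,-26,-3.6,23,-1],[0,0.26,0,-30.5,-3.9,27,-1],[0,0.3,0,-35,-3.9,31,-1],[0,0.34,0,-39.5,-3.9,35,-1],[0,0.38,0,-44,-3.9,39,-1],[0,0.42,0,-48.5,-3.9,43,-1],[0,0.463,0,-52,-3.9,46,-1]])

```text
t: 1.65
tcp_pos: [0.4704, 0.0449, 0.2895]
tool_rot: [-0.461, 0.536, -0.535, 0.462]
force: [0.5, 0.1, -0.2]
finger_gap: 1.002
```

```bash
python3 - <<'E'
from h import *
rv,t=rel(target([-.149,-.989]),[.518,.153,.29]);print(rv.round(3),t.round(2))
E
```

```text
[ 0.     0.    -0.002] [-11.39  -0.03   3.1 ]
```

>>> step_arm(moves=[[0,0,0,-4,0,1,-1],[0,0,0,-8,0,2,-1],[0,0,0,-11.4,0,3.1,-1],[0,0,0,-11.4,0,3.1,-1]])

```text
t: 2.15
tcp_pos: [0.5186, 0.155, 0.2894]
tool_rot: [-0.462, 0.536, -0.535, 0.463]
force: [-0.0, 0.2, -0.2]
finger_gap: 0.998
```

```bash
python3 - <<'E'
from h import *
import pickle
s=sense();print(s['tcp_pos'],s['q'],s['force'])
w=cam('wrist',save='pics/w1.png');P=cloud(w);pickle.dump(w,open('w1.pkl','wb'))
Q=P.reshape(-1,3)
q=Q[(Q[:,2]>.06)&(Q[:,2]<.15)&(Q[:,0]>.42)&(Q[:,0]<.62)&(Q[:,1]>.1)&(Q[:,1]<.2)]
print(len(q),q.min(0),q.max(0))
for lo,hi in ((.06,.1),(.1,.12),(.12,.132),(.132,.145)):
    m=(q[:,2]>lo)&(q[:,2]<hi);print(lo,m.sum(),q[m].min(0).round(4),q[m].max(0).round(4),q[m].mean(0).round(4))
E
```

```text
[0.51857421 0.15498789 0.28935717] [0.08284405 0.36815572 1.5966959  0.00212459 1.1762755  1.79849006] [-0.0477419   0.20254647 -0.17568135]
2996 [0.46125853 0.13230701 0.06958657] [0.58460677 0.17224657 0.13587347]
0.06 237 [0.4613 0.1323 0.0696] [0.5846 0.1559 0.1   ] [0.579  0.1441 0.0895]
0.1 670 [0.4619 0.1332 0.1   ] [0.5775 0.1722 0.12  ] [0.5438 0.1494 0.1116]
0.12 1207 [0.478  0.1359 0.12  ] [0.562  0.1701 0.132 ] [0.5261 0.1522 0.1271]
0.132 882 [0.4989 0.1395 0.132 ] [0.5394 0.1666 0.1359] [0.5199 0.153  0.1335]
```

View pics/w1.png

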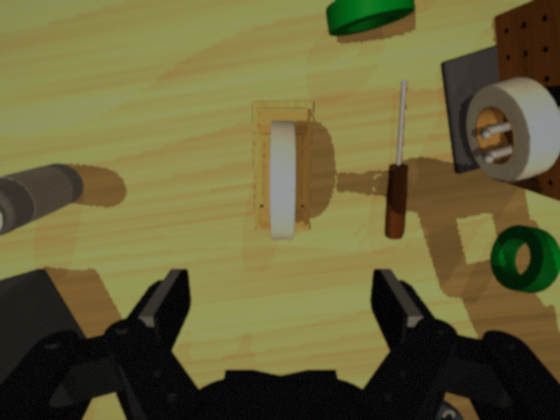

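>>> step_arm(moves=[[0,0,0,0.2,4,0.1,-1],[0,0,0,0.2,8,0.1,-1],[0,0,0,0.2,11,0.1,-1],[0,0,0,0.2,13.5,0.1,-1],[0,0,0,0.2,14.8,0.1,-1],[0,0,0,0.2,15.2,0.1,-1],[0,0,0,0.2,15.2,0.1,-1]])

```text
t: 3.08
tcp_pos: [0.5187, 0.1516, 0.1377]
tool_rot: [-0.462, 0.536, -0.535, 0.462]
force: [0.4, 0.0, 0.2]
finger_gap: 1.003
```

```bash
python3 - <<'E'
from h import *
s=sense();print(s['tcp_pos'],s['force'])
cam('wrist',save='pics/w2.png')
x=cam('side');cv2.imwrite('pics/s2.png',cv2.resize(x['frame'][130:300,220:390],(600,600))[...,::-1])
E
```

```text
[0.51865001 0.15161335 0.1377255 ] [0.37716351 0.03092028 0.1639335 ]
```

View pics/w2.png

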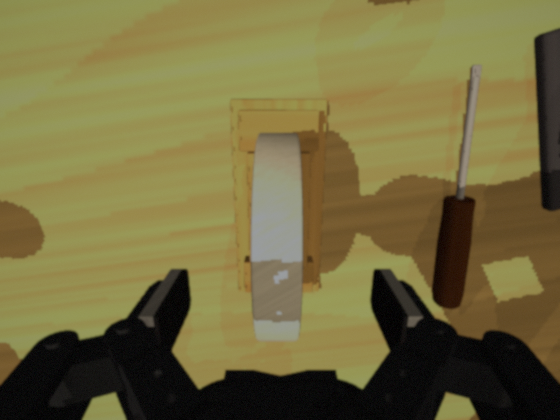

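View pics/s2.png

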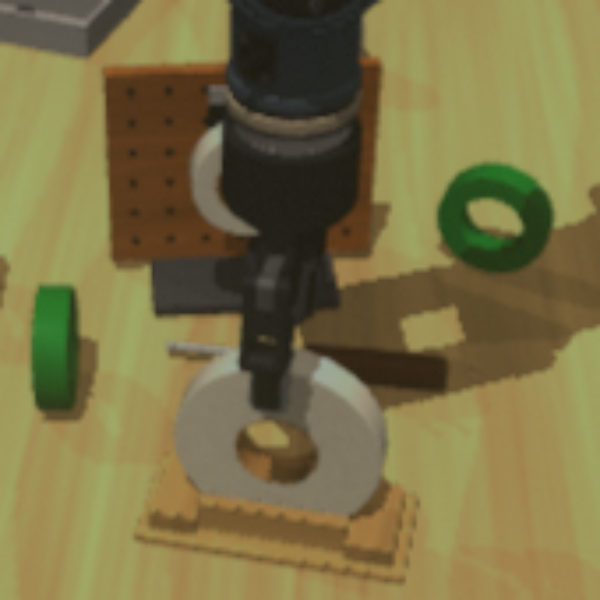

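>>> step_arm(moves=[[0,0,0,0,0,0,0.2],[0,0,0,0,0,0,0.6],[0,0,0,0,0,0,1],[0,0,0,0,0,0,1],[0,0,0,0,0,0,1],[0,0,0,0,0,0,1],[0,0,0,0,0,0,1]], grip_force=60)

```text
t: 4.05
tcp_pos: [0.5193, 0.1519, 0.1385]
tool_rot: [-0.461, 0.535, -0.535, 0.463]
force: [-0.3, 0.8, 5.1]
finger_gap: 0.266
```

>>> step_arm(moves=[[0,0,0,0,-1,0,1],[0,0,0,0,-3,0,1],[0,0,0,0,-5.5,0,1],[0,0,0,0,-8,0,1],[0,0,0,0,-10,0,1],[0,0,0,0,-12,0,1],[0,0,0,0,-12,0,1]])

```text
t: 4.92
tcp_pos: [0.5195, 0.1517, 0.2595]
tool_rot: [0.46, -0.535, 0.536, -0.463]
force: [-0.3, -0.3, -3.6]
finger_gap: 0.264
```

```bash
python3 - <<'E'
from h import *
s=sense();print(s['tcp_pos'],s['force'],s['finger_gap'])
x=cam('side',save='pics/s3.png');P=cloud(x).reshape(-1,3);import pickle;pickle.dump(x,open('s3.pkl','wb'))
q=P[(P[:,2]>.11)&(P[:,2]<.255)&(P[:,0]>.42)&(P[:,0]<.62)&(P[:,1]>.12)&(P[:,1]<.2)]
print(len(q),q.min(0),q.max(0))
E
```

```text
[0.51946685 0.15171578 0.25946235] [-0.28727987 -0.30644892 -3.6286748 ] 0.2643698408186523
2668 [0.45315452 0.13423871 0.12820042] [0.58174806 0.17855877 0.25493723]
```

View pics/s3.png

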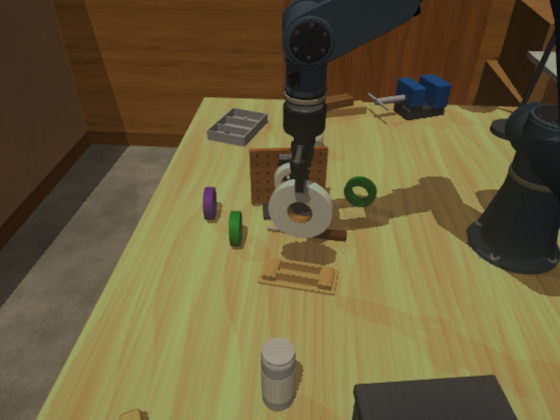

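```bash
python3 - <<'E'
from h import *
import pickle
d=pickle.load(open('d0.pkl','rb'));T=cloud(d['top']);S=cloud(d['side'])
o=np.array([.5585,-.1204]);yh=np.array([-.1464,.9892]);xh=np.array([.9892,.1464])
def loc(P):
    D=P[...,:2]-o;return np.stack([D@xh,D@yh,P[...,2]],-1)
for nm,P in (('S',S),('T',T)):
    L=loc(P)
    print(nm)
    for v in (range(155,200,6) if nm=='S' else []):
        r=L[v];m=(abs(r[:,1])<.008)&(abs(r[:,0])<.12)&(r[:,2]>.03)
        print(v,r[m][:,0].min().round(4),r[m][:,0].max().round(4),r[m][:,1].mean().round(4),r[m][:,2].mean().round(3))
    L=L.reshape(-1,3)
    m=(abs(L[:,0])<.12)&(L[:,1]>-.018)&(L[:,1]<.006)&(L[:,2]>.168)&(L[:,2]<.182);q=L[m];print('top edge',m.sum(),q.min(0),q.max(0),np.percentile(q,[5,95],axis=0))
    m=(abs(L[:,0])<.06)&(L[:,1]>.04)&(L[:,1]<.095)&(L[:,2]>.085)&(L[:,2]<.18);q=L[m];print('used',m.sum(),q.min(0),q.max(0))
    for z0 in (.1,.11,.12,.13,.14,.15,.16): 
        k=q[(abs(q[:,2]-z0)<.004)]; 
        if len(k): print(z0,k.min(0).round(4),k.max(0).round(4),((k.min(0)+k.max(0))/2).round(4))
    m=(abs(L[:,0])<.03)&(L[:,1]>.09)&(L[:,1]<.12)&(L[:,2]>.13)&(L[:,2]<.18);print('ends',L[m].round(4))
E
```

```text
S
155 -0.1006 0.0963 0.0005 0.158
161 -0.1009 0.0969 0.0001 0.14
167 -0.0999 0.0975 0.0001 0.123
173 -0.1011 0.0956 -0.0001 0.104
179 -0.0993 0.0962 0.0 0.086
185 -0.1013 0.0969 -0.0001 0.067
191 -0.0991 0.0976 0.0 0.048
197 -0.0041 0.0955 0.0009 0.032
top edge 386 [-0.10220483 -0.01407713  0.16804644] [0.09597018 0.00562519 0.17871381] [[-0.09190808 -0.01025941  0.16891815]
 [ 0.08808547  0.00306012  0.17717615]]
used 855 [-0.04467383  0.04004368  0.09010391] [0.04107129 0.09312588 0.17647375]
0.1 [-0.0278  0.0795  0.096 ] [0.0264 0.0862 0.1039] [-0.0007  0.0828  0.1   ]
0.11 [-0.0375  0.0407  0.106 ] [0.0339 0.0884 0.1139] [-0.0018  0.0645  0.1099]
0.12 [-0.0427  0.0402  0.116 ] [0.0388 0.0883 0.1239] [-0.002   0.0643  0.12  ]
0.13 [-0.0447  0.0645  0.1265] [0.0404 0.0874 0.1339] [-0.0021  0.076   0.1302]
0.14 [-0.0442  0.0642  0.1362] [0.0404 0.0875 0.1439] [-0.0019  0.0759  0.14  ]
0.15 [-0.0421  0.0614  0.1463] [0.0386 0.0931 0.154 ] [-0.0018  0.0773  0.1501]
0.16 [-0.0368  0.0401  0.156 ] [0.0334 0.0918 0.1639] [-0.0017  0.0659  0.16  ]
ends [[ 0.0105  0.0918  0.1561]
 [ 0.0056
[... 2148 characters left out ...]
 0.0075  0.1051  0.1605]
 [ 0.0079  0.1024  0.1554]
 [ 0.0076  0.0998  0.1556]
 [ 0.0079  0.097   0.1503]
 [ 0.0075  0.0945  0.1516]
 [ 0.0077  0.0918  0.1476]
 [-0.0061  0.091   0.152 ]
 [-0.0073  0.1069  0.1562]
 [-0.0082  0.1045  0.1606]
 [-0.0082  0.1019  0.1581]
 [-0.0079  0.0991  0.1535]
 [-0.0078  0.0964  0.15  ]
 [-0.0093  0.0943  0.1601]
 [-0.0094  0.0917  0.1578]
 [-0.01    0.1099  0.16  ]
 [-0.0109  0.1075  0.1646]
 [-0.011   0.1049  0.1629]
 [-0.01    0.1019  0.1519]
 [-0.0103  0.0994  0.1515]
 [-0.0111  0.097   0.1559]
 [-0.0113  0.0944  0.1552]
 [-0.0117  0.0919  0.1556]
 [-0.0127  0.1076  0.1581]
 [-0.013   0.105   0.158 ]
 [-0.0127  0.1023  0.1531]
 [-0.0131  0.0998  0.1541]]
```

```bash
python3 - <<'E'
from h import *
rv,t=rel(target([.1464,-.9892]),[.5341,.0378,.25]);print(rv.round(3),t.round(2))
E
```

```text
[-0.002 -0.294 -0.001] [11.04  0.82  3.19]
```

>>> step_arm(moves=[[0,-0.05,0,2,0,0.6,1],[0,-0.1,0,4,0,1.2,1],[0,-0.16,0,6,0.2,1.8,1],[0,-0.22,0,8,0.4,2.4,1],[0,-0.27,0,10,0.6,2.9,1],[0,-0.294,0,11,0.8,3.2,1],[0,-0.294,0,11,0.8,3.2,1],[0,-0.294,0,11,0.8,3.2,1]])

```text
t: 5.98
tcp_pos: [0.5336, 0.0386, 0.2494]
tool_rot: [-0.535, 0.463, -0.461, 0.536]
force: [0.2, -0.8, -3.8]
finger_gap: 0.27
```

```bash
cat >> h.py <<'E'
o=np.array([.5585,-.1204]);yh=np.array([-.1464,.9892]);xh=np.array([.9892,.1464])
def loc(P):
    D=P[...,:2]-o;return np.stack([D@xh,D@yh,P[...,2]],-1)
def cfit(q,ymin,ymax):
    pass
E
python3 - <<'E'
from h import *
import pickle
s=sense();print(s['tcp_pos'],loc(s['tcp_pos']),s['force'],s['finger_gap'],R.from_quat(s['tool_rot']).as_matrix().round(3))
d={n:cam(n) for n in ('side','top','wrist')};pickle.dump(d,open('d4.pkl','wb'))
c=lambda f,a,b,e,g:cv2.resize(f[a:b,e:g],(560,420),interpolation=cv2.INTER_CUBIC)
cv2.imwrite('pics/s4.png',c(d['side']['frame'],130,280,200,400)[...,::-1])
cv2.imwrite('pics/w4.png',d['wrist']['frame'][...,::-1])
L=loc(cloud(d['side'])).reshape(-1,3)
m=(abs(L[:,0])<.085)&(L[:,1]>.13)&(L[:,1]<.19)&(L[:,2]<.225)&(L[:,2]>.09);q=L[m];print(len(q),q.min(0),q.max(0))
for z0 in np.arange(.13,.23,.01):
    k=q[abs(q[:,2]-z0)<.003]
    if len(k): print(z0.round(3),k.min(0).round(4),k.max(0).round(4),((k.min(0)+k.max(0))/2).round(4))
f=q[(q[:,2]<.19)];A=np.c_[f[:,0],f[:,2],np.ones(len(f))];
for _ in range(4):
    w=np.linalg.lstsq(A,f[:,1],rcond=None)[0];r=abs(f[:,1]-A@w);k=r<max(.003,np.percentile(r,70));A=A[k];f=f[k]
print('face y=',w,'at centre',w[2]+w[1]*.18)
E
```

```text
[0.53357468 0.03858819 0.24937156] [-0.00138026  0.16092018  0.24937156] [ 0.19269858 -0.79735021 -3.7906146 ] 0.2696858798379907 [[ 0.146 -0.     0.989]
 [-0.989  0.002  0.146]
 [-0.002 -1.    -0.   ]]
1835 [-0.06727308  0.14719106  0.11810067] [0.06136715 0.17839948 0.22472901]
0.13 [-0.0441  0.1701  0.127 ] [0.0357 0.1773 0.1328] [-0.0042  0.1737  0.1299]
0.14 [-0.0508  0.1691  0.137 ] [0.0446 0.1773 0.143 ] [-0.0031  0.1732  0.14  ]
0.15 [-0.0616  0.1695  0.1471] [0.0514 0.1777 0.1529] [-0.0051  0.1736  0.15  ]
0.16 [-0.0637  0.1472  0.157 ] [0.0555 0.1769 0.1628] [-0.0041  0.162   0.1599]
0.17 [-0.0673  0.1501  0.167 ] [0.06   0.1772 0.173 ] [-0.0037  0.1637  0.17  ]
0.18 [-0.0672  0.151   0.177 ] [0.0614 0.1765 0.183 ] [-0.0029  0.1637  0.18  ]
0.19 [-0.0663  0.1683  0.1871] [0.0598 0.1774 0.193 ] [-0.0032  0.1729  0.19  ]
0.2 [-0.0658  0.152   0.197 ] [0.0596 0.1764 0.203 ] [-0.0031  0.1642  0.2   ]
0.21 [-0.0619  0.1519  0.207 ] [0.0553 0.1773 0.213 ] [-0.0033  0.1646  0.21  ]
0.22 [-0.057   0.1516  0.217 ] [0.0504 0.1763 0.223 ] [-0.0033  0.164   0.22  ]
face y= [-0.00046309 -0.02104839  0.1762303 ] at centre 0.17244158801141116
```

View pics/s4.png

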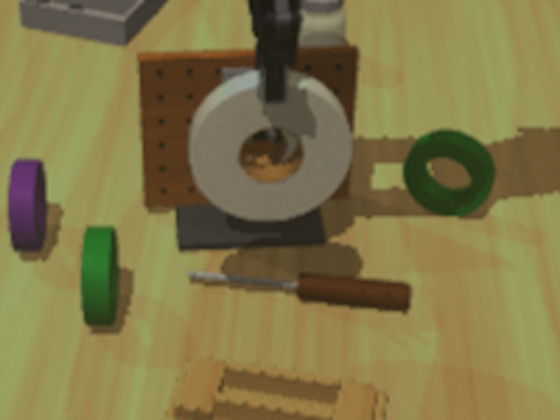

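View pics/w4.png

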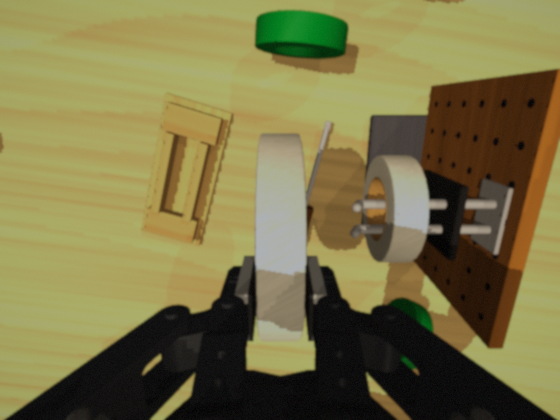

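>>> step_arm(moves=[[0,0,0,0,1,0.1,1],[0,0,0,0,2.2,0.1,1],[0,0,0,0,3.1,0.1,1],[0,0,0,0,3.1,0.1,1]])

```text
t: 6.62
tcp_pos: [0.5342, 0.0391, 0.2178]
tool_rot: [-0.535, 0.463, -0.461, 0.536]
force: [0.0, 0.0, -3.0]
finger_gap: 0.262
```

```bash
python3 - <<'E'
from h import *
import pickle
s=sense();print(loc(s['tcp_pos']),s['force'],s['finger_gap'])
d={n:cam(n) for n in ('side','wrist')};pickle.dump(d,open('d5.pkl','wb'))
cv2.imwrite('pics/w5.png',d['wrist']['frame'][...,::-1])
cv2.imwrite('pics/s5.png',cv2.resize(d['side']['frame'][130:260,225:365],(646,600),interpolation=cv2.INTER_CUBIC)[...,::-1])
W=loc(cloud(pickle.load(open('d4.pkl','rb'))['wrist']))
for u,v in ((437,190),(447,200),(447,220),(455,240),(430,185),(405,205),(357,208),(357,231),(500,215)): print((u,v),W[v,u].round(4))
E
```

```text
[-0.0006793   0.16129229  0.21776101] [ 0.01918122  0.04912905 -2.97288449] 0.2616779646831234
(437, 190) [0.0173 0.0391 0.1353]
(447, 200) [0.0146 0.0399 0.1533]
(447, 220) [0.0006 0.0397 0.1575]
(455, 240) [-0.0111  0.0367  0.1668]
(430, 185) [0.0184 0.0394 0.1236]
(405, 205) [0.0163 0.0772 0.1711]
(357, 208) [0.0108 0.1067 0.1607]
(357, 231) [-0.0072  0.105   0.1595]
(500, 215) [0.0048 0.0027 0.1585]
```

View pics/w5.png

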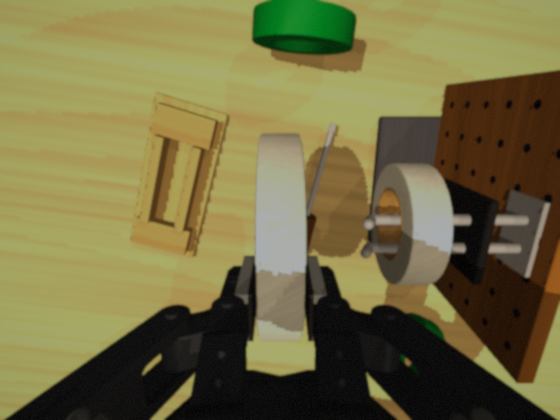

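View pics/s5.png

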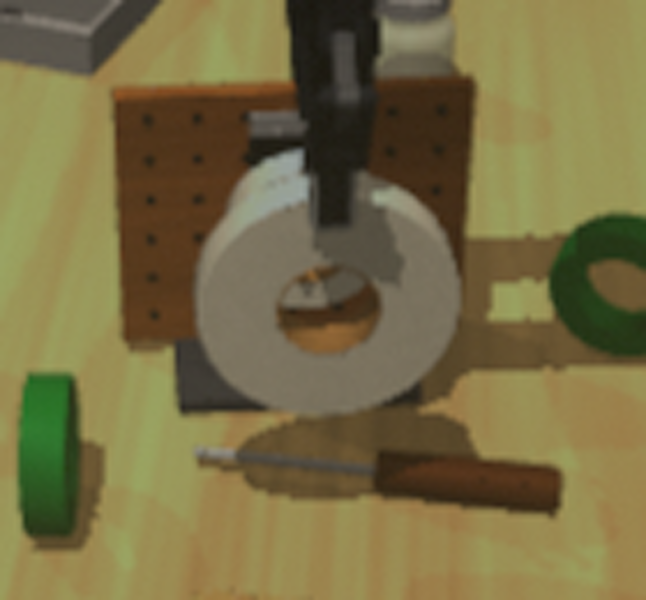

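>>> step_arm(moves=[[0,0,0,1,0,0.1,1],[0,0,0,2,0,0.1,1],[0,0,0,2.6,0,0.1,1],[0,0,0,3.2,0,0.1,1],[0,0,0,3.8,0,0.1,1],[0,0,0,4.4,0,0.1,1],[0,0,0,5,0,0.1,1],[0,0,0,5.6,0,0.1,1],[0,0,0,5.6,0,0.1,1]])

```text
t: 7.85
tcp_pos: [0.5445, -0.0168, 0.2188]
tool_rot: [-0.535, 0.462, -0.462, 0.536]
force: [0.7, 0.6, -2.9]
finger_gap: 0.263
```

```bash
python3 - <<'E'
from h import *
import pickle
s=sense();print(loc(s['tcp_pos']),s['force'],s['force'][:2]@yh,s['finger_gap'])
d={n:cam(n) for n in ('side','wrist')}
cv2.imwrite('pics/w6.png',d['wrist']['frame'][...,::-1])
cv2.imwrite('pics/s6.png',cv2.resize(d['side']['frame'][130:260,225:365],(646,600),interpolation=cv2.INTER_CUBIC)[...,::-1])
E
```

```text
[0.00133158 0.10450899 0.21878639] [ 0.70362082  0.62272207 -2.89371571] 0.5129865803852143 0.2629437553909329
```

View pics/w6.png

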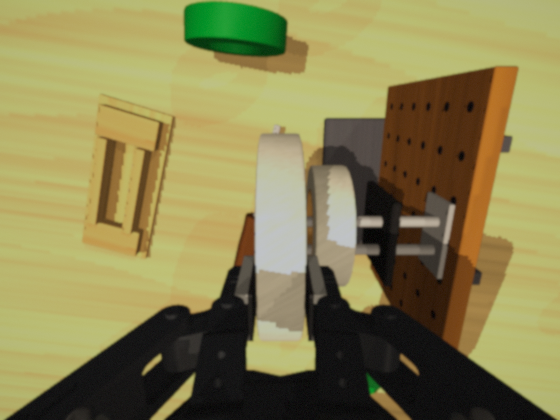

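View pics/s6.png

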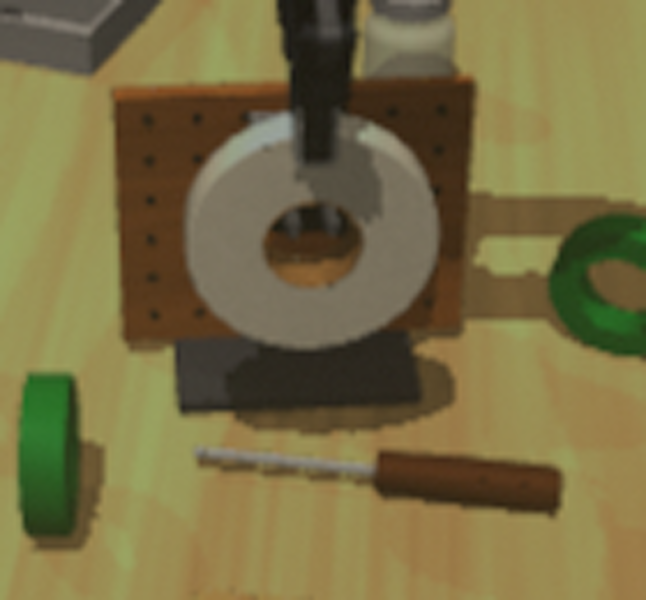

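>>> step_arm(moves=[[0,0,0,0.2,0,0,1],[0,0,0,0.4,0,0,1],[0,0,0,0.6,0,0,1],[0,0,0,0.8,0,0,1],[0,0,0,1.0,0,0,1],[0,0,0,1.2,0,0,1],[0,0,0,1.4,0,0,1],[0,0,0,1.6,0,0,1],[0,0,0,1.8,0,0,1],[0,0,0,1.9,0,0,1],[0,0,0,2.0,0,0,1],[0,0,0,2.1,0,0,1]])

```text
t: 9.45
tcp_pos: [0.5473, -0.0371, 0.2187]
tool_rot: [-0.535, 0.462, -0.462, 0.536]
force: [-0.1, 2.5, -3.1]
finger_gap: 0.26
```

```bash
python3 - <<'E'
from h import *
s=sense();print(loc(s['tcp_pos']),s['force'],s['force'][:2]@yh,s['finger_gap'])
d=cam('wrist',save='pics/w7.png')
E
```

```text
[0.00115668 0.08404634 0.21871448] [-0.13762283  2.4673831  -3.11909706] 2.4608833428385073 0.26038619051352063
```

View pics/w7.png

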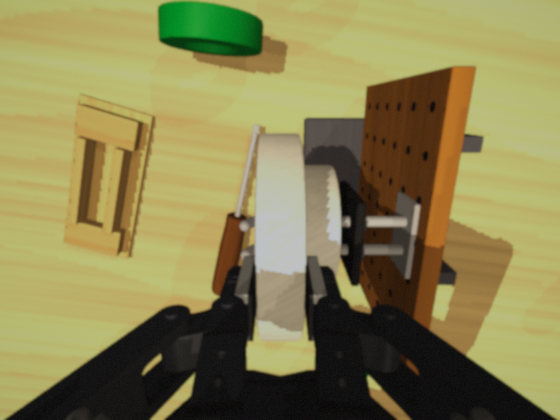

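>>> step_arm(moves=[[0,0,0,0.1,0,0,1],[0,0,0,0.2,0,0,1],[0,0,0,0.3,0,0,1],[0,0,0,0.4,0,0,1],[0,0,0,0.5,0,0,1]])

```text
t: 10.12
tcp_pos: [0.5481, -0.0422, 0.2187]
tool_rot: [-0.535, 0.462, -0.462, 0.536]
force: [0.1, 1.6, -3.2]
finger_gap: 0.264
```

>>> step_arm(moves=[[0,0,0,0.05,0,0,1],[0,0,0,0.1,0,0,1],[0,0,0,0.15,0,0,1],[0,0,0,0.2,0,0,1]])

```text
t: 10.62
tcp_pos: [0.5484, -0.0442, 0.2187]
tool_rot: [-0.535, 0.462, -0.462, 0.536]
force: [-0.5, 1.9, -2.8]
finger_gap: 0.263
```

>>> step_arm(moves=[[0,0,0,0.05,0,0,1],[0,0,0,0.1,0,0,1]])

```text
t: 10.88
tcp_pos: [0.5485, -0.0452, 0.2187]
tool_rot: [-0.535, 0.462, -0.462, 0.536]
force: [0.9, 2.1, -2.7]
finger_gap: 0.265
```

>>> step_arm(moves=[[0,0,0,0.05,0,0,1],[0,0,0,0.1,0,0,1]])

```text
t: 11.12
tcp_pos: [0.5486, -0.0458, 0.2187]
tool_rot: [-0.535, 0.462, -0.461, 0.536]
force: [-0.0, 4.3, -2.2]
finger_gap: 0.265
```

>>> step_arm(moves=[[0,0,0,0.05,0,0,1],[0,0,0,0.1,0,0,1]])

```text
t: 11.38
tcp_pos: [0.5486, -0.046, 0.2187]
tool_rot: [-0.534, 0.463, -0.461, 0.537]
force: [0.3, 5.8, -1.0]
finger_gap: 0.261
```

>>> step_arm(moves=[[0,0,0,0.1,0,0,1],[0,0,0,0.15,0,0,1],[0,0,0,0.15,0,0,1]])

```text
t: 11.75
tcp_pos: [0.5486, -0.0462, 0.2187]
tool_rot: [-0.533, 0.464, -0.46, 0.537]
force: [0.2, 7.2, -0.9]
finger_gap: 0.267
```

>>> step_arm(moves=[[0,0,0,0.15,0,0,1],[0,0,0,0.17,0,0,1],[0,0,0,0.17,0,0,1],[0,0,0,0.17,0,0,1]])

```text
t: 12.25
tcp_pos: [0.5487, -0.0464, 0.2188]
tool_rot: [-0.532, 0.465, -0.46, 0.538]
force: [-0.5, 6.7, -0.9]
finger_gap: 0.261
```

```bash
python3 - <<'E'
from h import *
s=sense();print(loc(s['tcp_pos']),s['force'],s['force'][:2]@yh,s['ft_torque'],s['finger_gap'])
rv,t=rel(target([.1464,-.9892]),[*(o+xh*.0005+yh*.076),.2187]);print(rv.round(3),t.round(2))
d={n:cam(n) for n in ('side','wrist')}
cv2.imwrite('pics/w8.png',d['wrist']['frame'][...,::-1])
cv2.imwrite('pics/s8.png',cv2.resize(d['side']['frame'][130:260,225:365],(646,600),interpolation=cv2.INTER_CUBIC)[...,::-1])
E
```

```text
[0.00109657 0.07467612 0.21875404] [-0.48425319  6.74453979 -0.92563904] 6.742593426917899 [1.43237358 0.03446028 0.0751012 ] 0.2614370499934093
[-0.001 -0.001 -0.01 ] [-0.13  0.01 -0.06]
```

View pics/w8.png

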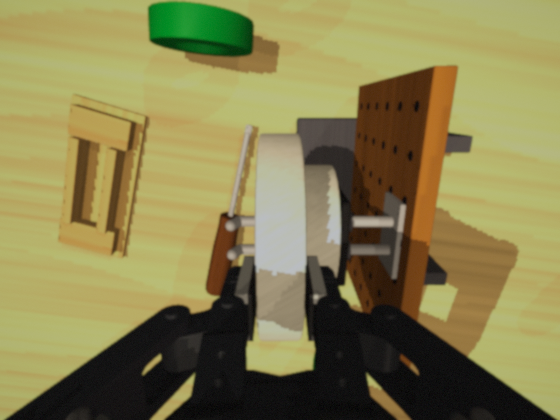

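View pics/s8.png

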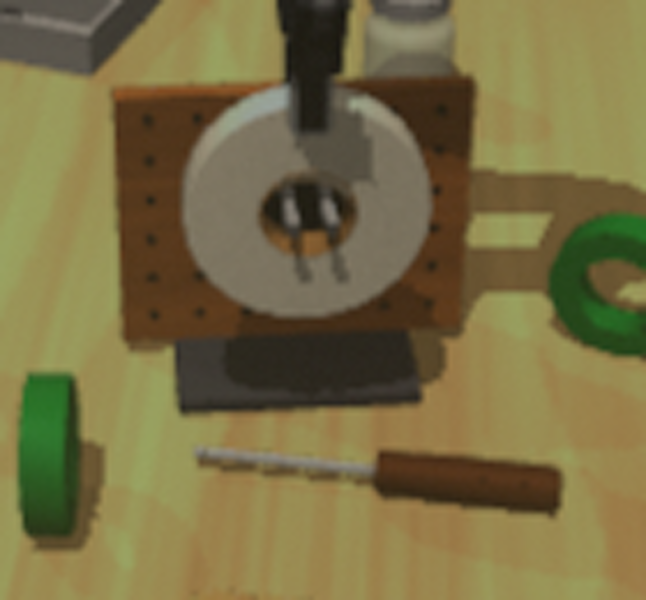

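>>> step_arm(moves=[[0,0,0,-0.1,0,0,1],[0,0,-0.01,-0.25,0,-0.05,1],[0,0,-0.01,-0.25,0,-0.05,1],[0,0,-0.01,-0.25,0.4,-0.05,1],[0,0,-0.01,-0.25,0.8,-0.05,1],[0,0,-0.01,-0.25,1.2,-0.05,1],[0,0,-0.01,-0.25,1.5,-0.05,1],[0,0,-0.01,-0.25,1.7,-0.05,1],[0,0,-0.01,-0.25,1.7,-0.05,1]])

```text
t: 13.48
tcp_pos: [0.5477, -0.0438, 0.2016]
tool_rot: [-0.535, 0.462, -0.462, 0.535]
force: [-0.2, 0.5, -3.5]
finger_gap: 0.261
```

```bash
python3 - <<'E'
from h import *
s=sense();print(loc(s['tcp_pos']),s['force'],s['force'][:2]@yh,s['ft_torque'],s['finger_gap'])
rv,t=rel(target([.1464,-.9892]),[*(o+xh*.0005+yh*.077),.2187]);print(rv.round(3),t.round(2))
d={n:cam(n) for n in ('side','wrist')}
cv2.imwrite('pics/w9.png',d['wrist']['frame'][...,::-1])
cv2.imwrite('pics/s9.png',cv2.resize(d['side']['frame'][130:260,225:365],(646,600),interpolation=cv2.INTER_CUBIC)[...,::-1])
E
```

```text
[0.00052568 0.0773794  0.20161649] [-0.22545507  0.54701456 -3.48620636] 0.5741134267497222 [0.01388701 0.05760638 0.03194128] 0.26109629797390904
[-0.001 -0.001 -0.   ] [ 0.04 -1.71 -0.  ]
```

View pics/w9.png

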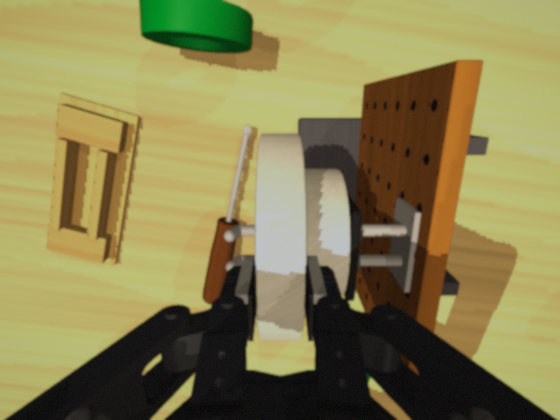

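View pics/s9.png

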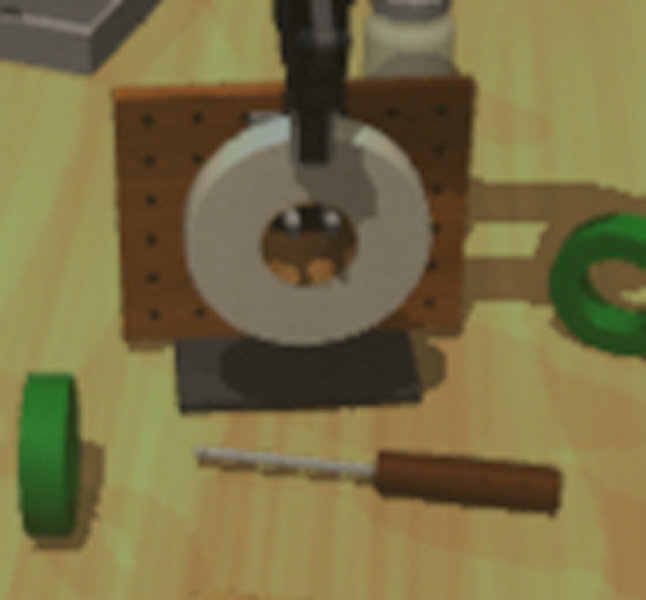

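Used roll in place with the full roll nearly touching. Lowering gently onto the arms.

>>> step_arm(moves=[[0,0,0,0,0.1,0,1],[0,0,0,0,0.2,0,1],[0,0,0,0,0.25,0,1]])

```text
t: 13.95
tcp_pos: [0.5479, -0.0438, 0.1997]
tool_rot: [-0.535, 0.462, -0.462, 0.536]
force: [-0.2, 0.1, 0.6]
finger_gap: 0.261
```

>>> step_arm(moves=[[0,0,0,0,0.05,0,1],[0,0,0,0,0.1,0,1]])

```text
t: 14.2
tcp_pos: [0.5481, -0.0438, 0.1995]
tool_rot: [-0.535, 0.462, -0.463, 0.536]
force: [-2.7, 1.2, 6.7]
finger_gap: 0.263
```

>>> step_arm(moves=[[0,0,0,0,-0.03,-0.03,1],[0,0,0,0,-0.03,-0.05,1]])

```text
t: 14.45
tcp_pos: [0.5477, -0.0439, 0.1996]
tool_rot: [-0.535, 0.462, -0.463, 0.536]
force: [-0.1, 0.3, -1.2]
finger_gap: 0.263
```

>>> step_arm(moves=[[0,0,0,0,0,0,0.44],[0,0,0,0,0,0,0.38],[0,0,0,0,0,0,0.3],[0,0,0,0,0,0,0.2],[0,0,0,0,0,0,0.1],[0,0,0,0,0,0,0.1]], grip_force=20)

```text
t: 15.2
tcp_pos: [0.5478, -0.044, 0.1997]
tool_rot: [-0.535, 0.462, -0.463, 0.536]
force: [-0.7, -0.0, 0.4]
finger_gap: 0.447
```

```bash
python3 - <<'E'
from h import *
s=sense();print(loc(s['tcp_pos']),s['force'],s['ft_torque'],s['finger_gap'])
d={n:cam(n) for n in ('side','wrist')}
cv2.imwrite('pics/w10.png',d['wrist']['frame'][...,::-1])
cv2.imwrite('pics/s10.png',cv2.resize(d['side']['frame'][130:260,225:365],(646,600),interpolation=cv2.INTER_CUBIC)[...,::-1])
E
```

```text
[0.00056321 0.07719738 0.19971038] [-0.6673216  -0.01746089  0.35840551] [ 0.01557727  0.00633977 -0.01851671] 0.44690549451990425
```

View pics/w10.png

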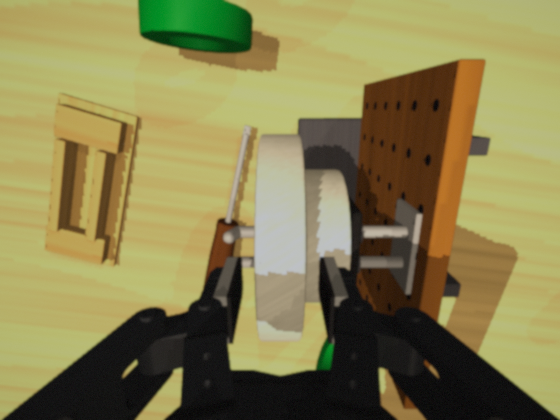

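View pics/s10.png

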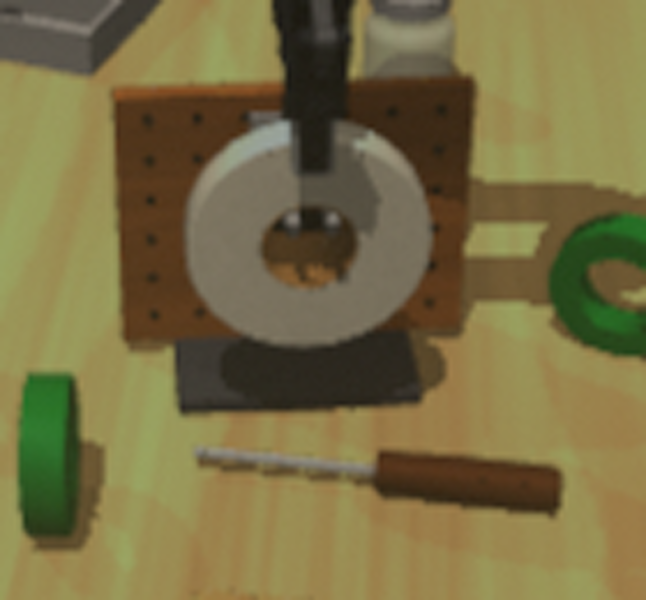

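Both pads are clear of the roll, and it hangs on both arms. I'm raising the gripper straight up.

>>> step_arm(moves=[[0,0,0,0,-0.5,0,0.1],[0,0,0,0,-1.5,0,0.1],[0,0,0,0,-3,0,0.1],[0,0,0,0,-5,0,0.1],[0,0,0,0,-8,0,0.1],[0,0,0,0,-11,0,0.1],[0,0,0,0,-11,0,0.1],[0,0,0,0,-11,0,0.1]])

```text
t: 16.3
tcp_pos: [0.547, -0.0438, 0.3097]
tool_rot: [-0.535, 0.462, -0.463, 0.536]
force: [-0.7, 0.4, -0.1]
finger_gap: 0.449
```

```bash
python3 - <<'E'
from h import *
import pickle
s=sense();print(loc(s['tcp_pos']),s['force'],s['t'])
d={n:cam(n) for n in ('side','wrist','top')};pickle.dump(d,open('d11.pkl','wb'))
cv2.imwrite('pics/w11.png',d['wrist']['frame'][...,::-1])
cv2.imwrite('pics/s11.png',cv2.resize(d['side']['frame'][130:260,225:365],(646,600),interpolation=cv2.INTER_CUBIC)[...,::-1])
L=loc(cloud(d['side'])).reshape(-1,3)
q=L[(abs(L[:,0])<.08)&(L[:,1]>.055)&(L[:,1]<.1)&(L[:,2]<.205)&(L[:,2]>.05)];print(q.min(0),q.max(0))
f=q[q[:,1]>.08];A=np.c_[f[:,0],f[:,2]-.131,np.ones(len(f))]
for _ in range(4):
    w=np.linalg.lstsq(A,f[:,1],rcond=None)[0];k=abs(f[:,1]-A@w)<.004;A=A[k];f=f[k]
print('face slopes,y',w,len(f))
W=loc(cloud(d['wrist'])).reshape(-1,3)
a=W[(abs(W[:,0])<.06)&(W[:,1]>.03)&(W[:,1]<.1)&(W[:,2]>.185)&(W[:,2]<.21)];print('full rim top y',np.percentile(a,[3,50,97],axis=0).round(4))
a=W[(abs(W[:,0])<.03)&(W[:,1]>.03)&(W[:,1]<.1)&(W[:,2]>.168)&(W[:,2]<.178)];print('used rim y',np.percentile(a,[3,50,97],axis=0).round(4))
E
```

```text
[-1.51140493e-04  7.74836573e-02  3.09674567e-01] [-0.747077    0.44586851 -0.08700964] 16.3
[-0.06600581  0.05510894  0.06689778] [0.0629253  0.09724477 0.19949494]
face slopes,y [-0.00227577 -0.0002954   0.08896421] 1624
full rim top y [[-0.0303  0.0659  0.1859]
 [ 0.0052  0.0769  0.193 ]
 [ 0.0328  0.0884  0.1958]]
used rim y [[-0.0189  0.0374  0.1681]
 [ 0.0023  0.0512  0.1717]
 [ 0.0199  0.063   0.1739]]
```

View pics/w11.png

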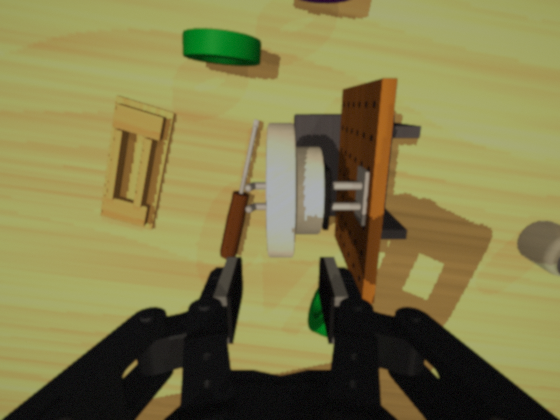

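View pics/s11.png

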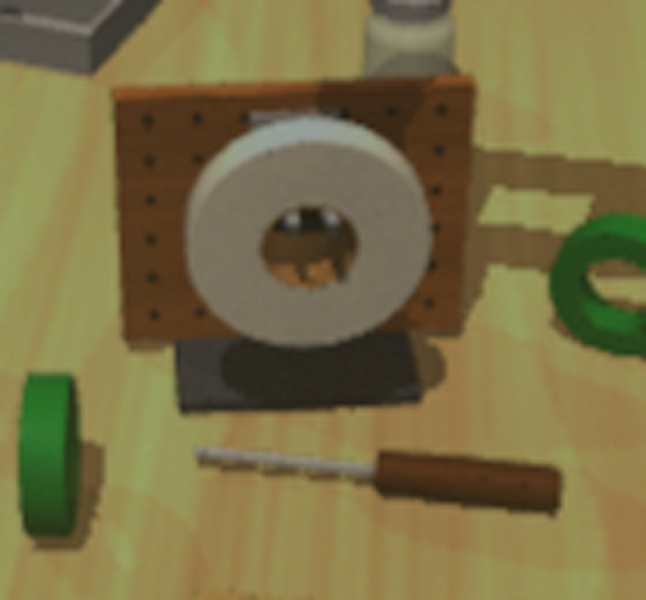

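```bash
python3 - <<'E'
from h import *
print(sign_off())
E
```

```text
the job is handed in; nothing more can be done
None
```

I hung the full roll on the hook in front of the used roll, and handed the job in just after 16.3 s of the 51 s allowed. No verdict was reported.

- **Grasp and threading:** I pinched the full roll at the top of its rim, lifted it clear of the cradle and threaded it over the upturned ends with its centre at about z = 151 mm.
- **Press:** I slid the used roll back against about 2 N of drag until the force rose at the backstop. I then held about 6–7 N for roughly 0.9 s; the highest reading was 7.2 N.
- **Setting down:** I backed off about 2 mm and lowered the roll onto the arms. One reading while lowering was 6.7 N upward, or about 10 N on the arms counting the roll's weight. I eased that off, opened the gripper partway and withdrew straight up.

**Last checks:**

| Check | Measured | Required |
|---|---|---|
| Full roll centre from the panel | about 77 mm | 42–90 mm |
| Used roll centre from the panel | about 50 mm | 18–70 mm |
| Distance between centres | about 26–27 mm | 20–29 mm |
| Full roll face tilt | about 0.002 rad | below 0.12 rad |

I judged the used roll's tilt only by eye, and it looks straight. The gripper is well clear, and the screwdriver and the green look-alikes look unmoved in the pictures. I did not measure the jar or the can again.

The cameras disagreed by 2–4 mm on the hook's sideways position. I aimed between them, and the arms look centred in the bore.

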